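Close the draught cover over the loaded balance

TASK

Two identical laboratory balances stand open, and only one of them has a brass weight on its pan. Lower the hinged clear cover of the balance with the brass weight gently until it is fully closed, without letting it drop or slam, and let go. Leave the weight on its pan and leave the other balance's cover as it is.

Things in the scene. Friction and masses are not known exactly. Their poses are not given: they have to be found in the camera images.
- loaded_cover (a joint): Hinge angle (rad) of the cover to close. 0: shut, level on its stop, the rim (110 mm above the table) of a clear 120 x 140 mm chamber; grows as it swings up and back, to 1.75. Starts at 1.2 to 1.6. Cover about 0.25 kg, hinge friction about 0.1 N m: it stays put above 1.1 rad; let go lower (surely below 0.85) it falls and slams. Hinge level, 113 mm above the table, on the chamber's far side.
- loaded_cover_handle (a point): Middle of its handle: level round blue bar, 12 mm thick, 100 mm long, on two 12 mm arms at its ends, in the plane of the clear 8 mm thick plate (142 mm wide, blue rim), 35 mm beyond its free edge and 165 mm from the hinge axis. Frame turns with the cover: y along bar and hinge, x towards the hinge, z out of the outer face (up when shut). Shut, the bar overhangs the 42 mm high front panel.
- weight: Brass knobbed weight, 32 mm diameter, 36 mm tall, 0.2 kg; origin at the centre of its underside, z up. Stands loose on the steel pan (58 mm above the table) of the balance to be covered, 60 to 85 mm from the hinge axis. That white balance, 240 x 160 mm, is fixed to the table, turned up to 14 degrees from facing the robot, left or right of the other.
- spare_cover_handle (a point): Middle of the same blue handle bar on the open cover of the other, identical but empty balance, which must be left as it is; frame as for the first handle.

How it is judged:
By the outcome, as a careful person would: the job done as asked, in the order asked, and still so for the second after the job is handed in, with the robot touching nothing.
It also fails if it takes over 37 s, if anything falls off the work surface, if the arm or the gripper's body presses on something with over 40 N, if the wrist force passes 120 N, or if a joint passes its speed limit or range.

ROBOT

A 6-joint arm with a two-finger parallel gripper is mounted at the origin on the work surface. World frame = base frame: x ahead of the robot, y to its left, z up, the work surface at z = 0. Lengths are in m, angles in rad, forces in N, time in s.
With the tool pointing down it reaches from about 0.25 to 0.725 m from the base axis. Payload 4 kg.
Tool frame: the origin (TCP) lies between the finger pads; the fingertips stand 8 mm ahead of it and the grasp point (between the pads) lies 11 mm behind it (bot.tip_reach is the distance from the TCP to the fingertips, in m); z points along the fingers, y is the line along which they close (so a half turn about z gives the same grasp; the last joint's range is limited). The gripper opens to 85 mm and grips with 20 to 120 N. Pads are 22 mm wide; open, the fingers measure 114 mm over their backs; the gripper's body (76 mm by 85 mm) begins 54 mm behind the grasp point. The pads swing forward as they close: fully open they stand 13 mm farther back than shut.
Start: joints at [1.108, 0.241, 0.005, 1.335, 0, 1.571], TCP at [0.223, 0.447, 0.239] pointing down, gripper open.
Joint ranges: [-2.72, 2.72], [-1.05, 1.87], [-1.09, 1.28], [-1.99, 2.15], [-1.42, 1.44], [-3.14, 3.14]. Speed limits (rad/s): [2.79, 2.79, 3.14, 3.14, 3.14, 3.14].

INTERFACE

Orientations are given as a unit quaternion [x, y, z, w].
In Python, from workcell import bot gives the robot as it stands.
- The arm moves only by the tool move_arm, never from a script. Its argument "deltas" is a list of rows, each a list of 7 numbers: the opening, from 0 (shut) to 1 (fully open), then the shift along the tool's x, y, z in mm, then the turn, a rotation vector about the tool's x, y, z in degrees. In form: [[gripper, tx, ty, tz, ax, ay, az], ...]. A call has 1 to 10 rows; each row shifts and turns the commanded pose from where the row before left it, along the tool's axes as they then stand; what a row does not reach is not made up. A row lasts 1/12 s, in which the tool goes at most 41.7 mm and 7.16 degrees, less where a joint would pass 70% of its speed; a pose out of reach is approached as far as the arm can. A call is refused whole if a number of a shift passes 41.7 or a number of a turn 7.16, either way. A call with a gripper value outside its range is refused whole. The fingers move at their own pace and stop on an object; the grip force is fixed at half the most. Time passes only in rows, so rows that do not move let the fingers close. It gives the time, the measured TCP pose, the force, the opening and the grip force at its end, in the units of the state.
- bot.get_obs(): the state, without advancing time (a new reading comes with each control period).
- bot.camera(name): name is "side" or "top"; returns the picture (400x640x3 uint8, blue, green, red); there is no depth.
- bot.calibration(name): a dict with "K" (3x3 intrinsics, pixels), "dist_coeffs" ([k1, k2, p1, p2, k3] as OpenCV has them; the pictures are not rectified), "position" and "orientation" of the camera in the world. Camera axes: x right, y down, z forward; pixel columns grow to the right and rows downward; lengths in m; the calibration is good to about 2 mm. A picture is of the moment at which its call begins. calibration takes no time and is no camera call.
- bot.job_done(): hands the job in; it is judged then, once.
Trained networks look in the newest picture that a camera, given by its name, has taken for a name from the list of things; names that differ only in an ending like _2 or _b are one class to them, and where a whole thing is asked for, a point or a joint stands for the part that bears it (a point fixed in the world has none). Each returns a list of dicts, best first, with "conf" (0 to 1); they miss things now and then, are a little off and sometimes report something else, mostly with a low value. They report only what shows in the picture. A call takes as long as a camera call.
- bot.outline_of(query, camera): "pixels" (400x640 bool, what is visible of it) and "rect" ([left, top, width, height] in pixels, round what is visible of it).
The state is a dict: "clock": time; "joint_pos": joint angles; "joint_vel": joint speeds; "tau": joint torques, N m; "eef_pos": TCP position; "tool_rot": TCP orientation; "ft_force": force on the tool from outside, world axes, zero at the start; "ft_torque": the same for the moment, N m; "grip_width": finger opening in m; "grasp_force": force on a finger pad.
Only numpy, scipy, OpenCV 4.12 (cv2) and the standard library are available. Lean on these libraries where they do the work, as an engineer would, in place of code of your own. Each camera call takes 0.05 s, during which the arm holds its last target. There are 200 camera calls.

## Working session

There is one attempt and no reset: what is moved stays moved. The work goes in short steps, Python scripts to look and compute and a tool call to move; the robot and the scene stay as the last step left them, time stands still between calls to the robot, and variables do not carry over. Pictures are saved under pics/ and viewed, at most 10 in all, crops included, and the job is handed in when it is done.

Besides the shell and the picture viewer there is one more tool, called after "Request:" by a JSON object that holds its "fn" and its "kwargs". move_arm: Moves the arm, as the interface text tells. Its arguments: {"type":"object","properties":{"deltas":{"type":"array","items":{"type":"array","items":{"type":"number"}}}},"required":["deltas"]}

```bash
mkdir -p pics; cat > a.py <<'E'
from workcell import bot
import cv2,numpy as np
o=bot.get_obs();print(o['clock'],o['eef_pos'],o['tool_rot'])
for c in('side','top'):
    im=bot.camera(c);cv2.imwrite(f'pics/{c}0.png',im)
    k=bot.calibration(c);print(c,np.round(k['K'],1).tolist(),k['dist_coeffs'],k['position'],k['orientation'])
    for q in('weight','loaded_cover_handle','loaded_cover'):
        for d in bot.outline_of(q,c):
            ys,xs=np.nonzero(d['pixels']);print(q,round(d['conf'],2),d['rect'],len(xs),xs.mean(),ys.mean())
E
python3 a.py
```

```text
0.0 [0.22294916 0.44685455 0.23839603] [ 2.29336858e-01  9.73346546e-01 -1.02287732e-03 -2.47643692e-04]
side [[509.0, 0.0, 328.3], [0.0, 509.0, 192.4], [0.0, 0.0, 1.0]] [-0.07183914  0.          0.          0.          0.        ] [ 0.28454775 -0.56612984  0.76735268] [ 0.90679132 -0.19211559  0.07556551 -0.36757441]
weight 0.69 [382.1, 280.1, 18.9, 20.3] 364 391.010989010989 289.489010989011
loaded_cover_handle 0.56 [393.8, 176.9, 68.0, 117.0] 3247 428.36618417000307 232.55497382198953
loaded_cover 0.69 [396.0, 174.4, 64.5, 117.1] 3416 428.0564988290398 231.93413348946135
top [[472.6, 0.0, 319.6], [0.0, 472.6, 196.0], [0.0, 0.0, 1.0]] [-0.11236341  0.          0.          0.          0.        ] [ 0.3610554  -0.00583824  1.0587044 ] [-0.69589856  0.71169714 -0.06601794  0.06967068]
weight 0.66 [402.4, 184.3, 16.1, 15.1] 207 407.65700483091786 191.07729468599032
loaded_cover_handle 0.82 [375.8, 148.4, 83.4, 12.0] 514 419.988326848249 154.33463035019454
loaded_cover 0.82 [378.0, 148.9, 83.0, 13.3] 519 421.1926782273603 154.33526011560693
```

View pics/side0.png

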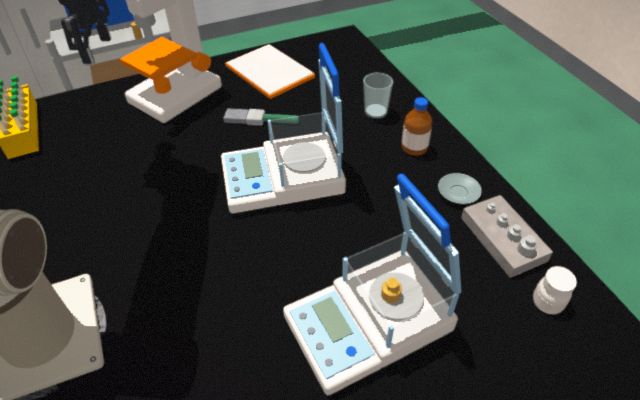

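View pics/top0.png

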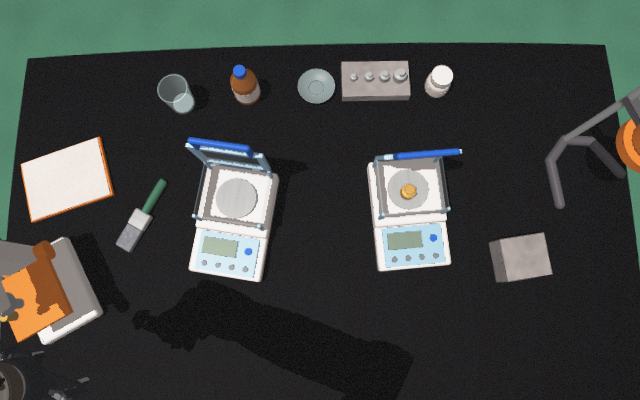

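The loaded balance is the right one in the top view, with its weight at about (408,191) and its dark-blue bar near row 154. In the side view it is the lower one, with its weight at (391,290). Next I'll triangulate the bar.

```bash
cat > geo.py <<'E'
from workcell import bot
import cv2,numpy as np
from scipy.spatial.transform import Rotation as R
from scipy.optimize import least_squares
C={c:bot.calibration(c) for c in('side','top')}
def proj(P,c):
    k=C[c];r=R.from_quat(k['orientation']).inv();p=r.apply(np.atleast_2d(P)-k['position'])
    return cv2.projectPoints(p.reshape(-1,1,3),np.zeros(3),np.zeros(3),np.array(k['K']),np.array(k['dist_coeffs']))[0].reshape(-1,2)
def plane(px,c,z):
    k=C[c];u=cv2.undistortPoints(np.array([[px]],float),np.array(k['K']),np.array(k['dist_coeffs']))[0,0]
    d=R.from_quat(k['orientation']).apply([u[0],u[1],1]);o=np.array(k['position']);return o+d*(z-o[2])/d[2]
E
cat > b.py <<'E'
from geo import *
for c,(x0,y0,x1,y1) in dict(side=(380,165,470,300),top=(360,135,475,220)).items():
    im=cv2.imread(f'pics/{c}0.png');h=cv2.cvtColor(im,cv2.COLOR_BGR2HSV)
    m=((abs(h[...,0].astype(int)-110)<12)&(h[...,1]>170)&(h[...,2]>90)).astype(np.uint8)
    w=np.zeros_like(m);w[y0:y1,x0:x1]=1
    n,l,s,ce=cv2.connectedComponentsWithStats(m*w)
    print(c,s[1:].tolist());i=1+np.argmax(s[1:,4])
    ys,xs=np.nonzero(l==i);print(cv2.minAreaRect(np.c_[xs,ys].astype(np.float32)),cv2.boxPoints(cv2.minAreaRect(np.c_[xs,ys].astype(np.float32))).tolist())
    cr=im[y0:y1,x0:x1];cv2.imwrite(f'pics/{c}_crop.png',cv2.resize(cr,None,fx=4,fy=4,interpolation=cv2.INTER_CUBIC))
print(plane((407.6,191),'top',.085),plane((391,289.5),'side',.076))
E
python3 b.py; python3 -c "
import cv2,numpy as np
a=cv2.imread('pics/side_crop.png');b=cv2.imread('pics/top_crop.png')
o=np.zeros((540,830,3),np.uint8);o[:540,:360]=a;o[:340,370:830]=b;cv2.imwrite('pics/cc.png',o[:,:800])"
```

```text
side [[397, 173, 53, 75, 900]]
((423.5298767089844, 208.62034606933594), (85.81134796142578, 18.945980072021484), 49.497154235839844) [[388.4602355957031, 182.14857482910156], [402.8662414550781, 169.8434295654297], [458.5995178222656, 235.0921173095703], [444.1935119628906, 247.3972625732422]]
top [[393, 148, 66, 11, 398]]
((425.5708312988281, 153.44467163085938), (6.4568657875061035, 65.34148406982422), 85.71085357666016) [[392.7501220703125, 152.66871643066406], [457.90863037109375, 147.78184509277344], [458.39154052734375, 154.2206268310547], [393.2330322265625, 159.1074981689453]]
[ 0.55691254 -0.18867047  0.085     ] [ 0.55663327 -0.1911611   0.076     ]
```

View pics/cc.png

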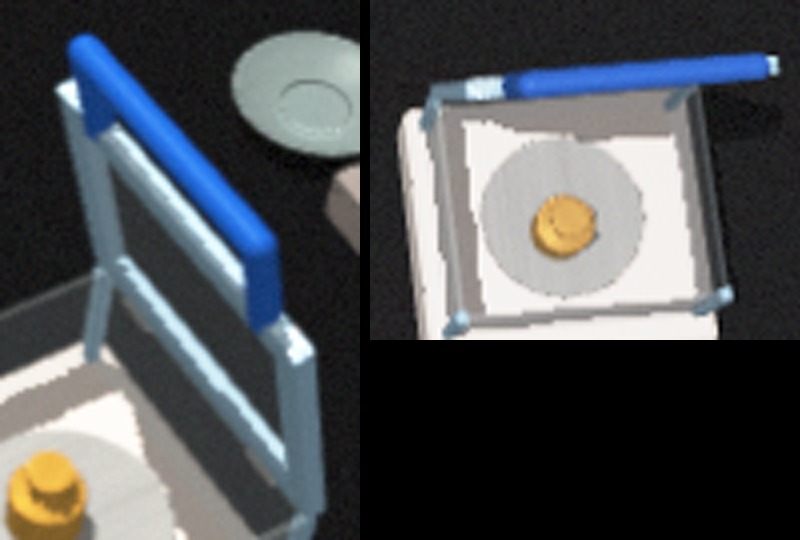

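```bash
cat > c.py <<'E'
from geo import *
# (r from hinge along cover, lateral) observations ; lateral + = left (+y)
cov=[('side',165,47,(400.5,178.5)),('side',165,-47,(445.5,227)),('side',127,66,(397.5,188)),('side',127,-66,(455.5,252)),
 ('top',165,47,(396.5,156)),('top',165,-47,(456,151.3))]
rim=[('top',120,66,(381.2,215.5)),('top',120,-66,(448.8,209.2))]
hin=[('side',5,66,(405.5,233)),('side',5,-66,(455,296))]
def pts(p):
    hx,hy,yaw,th,d=p;e=np.array([np.cos(yaw),np.sin(yaw),0]);l=np.array([-e[1],e[0],0]);h=np.array([hx,hy,.113])
    f=lambda r,s,t:h-e*r/1e3*np.cos(t)+l*s/1e3+np.array([0,0,r/1e3*np.sin(t)])
    return [(c,f(r,s,th),q,1) for c,r,s,q in cov]+[(c,f(r,s,0)-[0,0,.003]-e*d,q,.6) for c,r,s,q in rim]+[(c,f(r,s,th),q,.5) for c,r,s,q in hin]
res=lambda p:np.concatenate([w*(proj(P,c)[0]-q) for c,P,q,w in pts(p)])
s=least_squares(res,[.62,-.19,-.1,1.4,0],loss='soft_l1');print(s.x.round(4),res(s.x).reshape(-1,2).round(1).tolist())
P=pts(s.x);print('bar mid',(P[0][1]+P[1][1])/2,'w r', )
hx,hy,yaw,th,d=s.x;e=np.array([np.cos(yaw),np.sin(yaw)]);print('weight from hinge',(np.array([hx,hy])-[.5568,-.190])@e)
t=cv2.triangulatePoints
# free triangulation of bar mid
m=least_squares(lambda p:np.r_[proj(p,'side')[0]-(423.2,202.5),proj(p,'top')[0]-(426,153.6)],[.6,-.2,.27]);print('tri mid',m.x,m.fun)
E
python3 c.py
```

```text
[ 0.6207 -0.1923  0.0785  1.3444 -0.0063] [[2.7, 1.5], [-0.8, -1.5], [0.7, 0.1], [-1.3, -0.9], [6.2, 0.4], [-0.1, -0.0], [2.4, 0.0], [0.0, -0.1], [-0.2, -0.0], [-0.2, -1.7]]
bar mid [ 0.58374612 -0.19519135  0.27378812] w r
weight from hinge 0.0634988011832893
tri mid [ 0.58692729 -0.19111418  0.26682388] [-0.3043733   0.09594938  0.11618396 -0.3997098 ]
```

The bar's middle is at about (0.586, -0.192, 0.269), yaw +4.5°, hinge near (0.621, -0.191) and cover angle about 1.3–1.4. First I'll raise the tool and turn it.

Request:
{"fn": "move_arm", "kwargs": {"deltas": [[0.7,0,0,-14,0,0,6.56],[0.7,0,0,-14,0,0,6.56],[0.7,0,0,-14,0,0,6.56],[0.7,0,0,-14,0,0,6.56],[0.7,0,0,-14,0,0,6.56],[0.7,0,0,-14,0,0,6.56],[0.7,0,0,-14,0,0,6.56],[0.7,0,0,-14,0,0,6.56],[0.7,0,0,-14,0,0,6.52]]}}

```text
clock: 1.15
eef_pos: [0.2232, 0.4473, 0.3661]
tool_rot: [0.681, 0.732, 0.0, -0.0]
ft_force: [1.2, 0.2, 0.4]
grip_width: 0.0597
grasp_force: 0.0
```

Request:
{"fn": "move_arm", "kwargs": {"deltas": [[0.7,-33.3,15.6,0,0,0,0],[0.7,-33.3,15.6,0,0,0,0],[0.7,-33.3,15.6,0,0,0,0],[0.7,-33.3,15.6,0,0,0,0],[0.7,-33.3,15.6,0,0,0,0],[0.7,-33.3,15.6,0,0,0,0],[0.7,-33.3,15.6,0,0,0,0],[0.7,-33.3,15.6,0,0,0,0],[0.7,-33.3,15.6,0,0,0,0],[0.7,-33.3,15.6,0,0,0,0]]}}

```text
clock: 1.98
eef_pos: [0.4052, 0.1259, 0.3656]
tool_rot: [0.679, 0.734, 0.0, 0.0]
ft_force: [0.5, 0.2, 0.6]
grip_width: 0.0598
grasp_force: 0.0
```

Request:
{"fn": "move_arm", "kwargs": {"deltas": [[0.7,-33.3,15.6,0,0,0,0],[0.7,-33.3,15.6,0,0,0,0],[0.7,-33.3,15.6,0,0,0,0],[0.7,-33.3,15.6,0,0,0,0],[0.7,-33.3,15.6,0,0,0,0],[0.7,-33.3,15.6,0,0,0,0],[0.7,-33.3,15.6,0,0,0,0],[0.7,-33.3,15.6,0,0,0,0],[0.7,-33.3,15.6,0,0,0,0],[0.7,-33.3,15.6,0,0,0,0]]}}

```text
clock: 2.82
eef_pos: [0.5869, -0.1939, 0.3653]
tool_rot: [0.679, 0.734, 0.0, 0.0]
ft_force: [1.4, 0.6, 0.5]
grip_width: 0.0595
grasp_force: 0.0
```

Request:
{"fn": "move_arm", "kwargs": {"deltas": [[0.7,0,0,0,0,0,0],[0.7,0,0,0,0,0,0]]}}

```text
clock: 2.98
eef_pos: [0.5868, -0.194, 0.3626]
tool_rot: [0.68, 0.733, -0.001, -0.002]
ft_force: [0.3, 0.6, 0.1]
grip_width: 0.06
grasp_force: 0.0
```

```bash
python3 - <<'E'
from geo import *
o=bot.get_obs();print(o['eef_pos'],o['joint_pos'],R.from_quat(o['tool_rot']).as_matrix().round(3).tolist())
a=bot.camera('side');b=bot.camera('top')
cv2.imwrite('pics/s1.png',np.hstack([cv2.resize(a[60:320,330:490],None,fx=2.3,fy=2.3,interpolation=2),cv2.resize(b[60:320,340:500],None,fx=2.3,fy=2.3,interpolation=2)]))
p=np.array(o['eef_pos']);print(proj(p,'side'),proj(p,'top'))
E
```

```text
[ 0.58679127 -0.19404402  0.36258104] [-3.19464923e-01  5.03006217e-01  7.05571730e-01  1.77725575e+00
  2.05585448e-04  1.17611300e+00] [[-0.075, 0.997, -0.004], [0.997, 0.075, 0.001], [0.002, -0.004, -1.0]]
[[434.24689413 150.19038539]] [[441.03369265 136.04350112]]
```

View pics/s1.png

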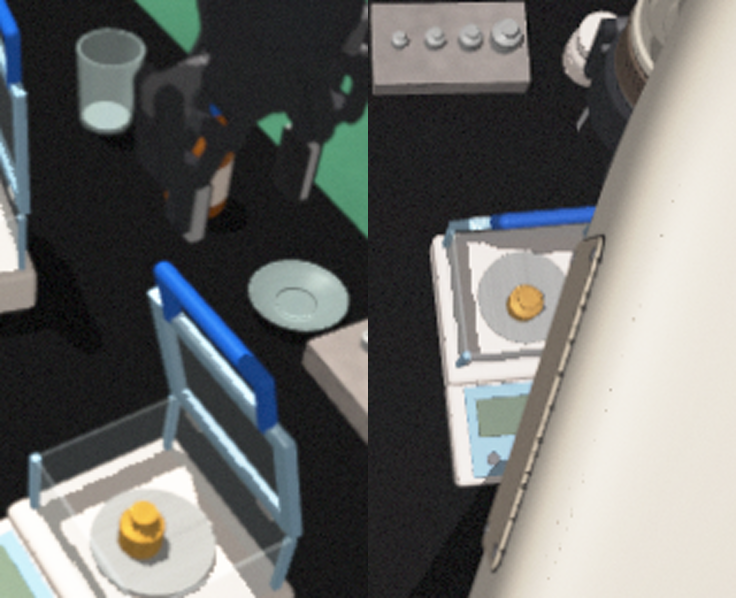

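In this view the open fingers straddle the space above the bar, with the tips at crop (190,240) and (300,195) and the bar's middle at (215,340). I'll descend about 100 mm.

Request:
{"fn": "move_arm", "kwargs": {"deltas": [[0.7,0,0,15,0,0,0],[0.7,0,0,15,0,0,0],[0.7,0,0,15,0,0,0],[0.7,0,0,15,0,0,0],[0.7,0,0,12,0,0,0],[0.7,0,0,12,0,0,0],[0.7,0,0,9,0,0,0],[0.7,0,0,7,0,0,0],[0.7,0,0,0,0,0,0]]}}

```text
clock: 3.83
eef_pos: [0.5855, -0.1909, 0.2646]
tool_rot: [0.678, 0.735, -0.0, -0.001]
ft_force: [-0.5, -0.3, 0.2]
grip_width: 0.0595
grasp_force: 0.0
```

```bash
python3 - <<'E'
from geo import *
a=bot.camera('side')
cv2.imwrite('pics/s2.png',cv2.resize(a[130:310,350:490],None,fx=3.3,fy=3.3,interpolation=2))
E
```

```text
(no output)
```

View pics/s2.png

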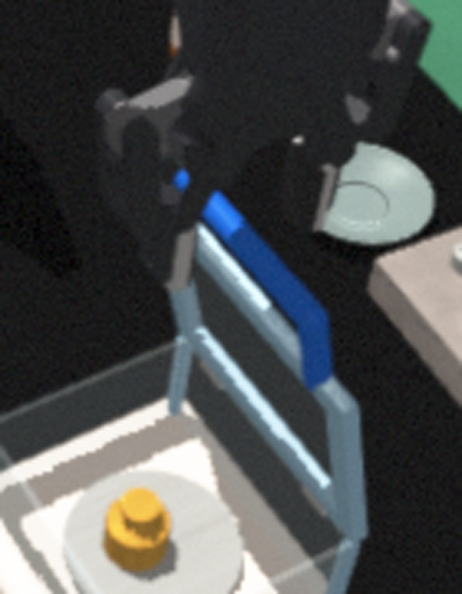

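The fingers straddle the bar: the front tip is at crop (180,285), the rear tip at (320,230), and the bar lies between them. I'll close now.

Request:
{"fn": "move_arm", "kwargs": {"deltas": [[0.4,0,0,0,0,0,0],[0.3,0,0,0,0,0,0],[0.2,0,0,0,0,0,0],[0.1,0,0,0,0,0,0],[0,0,0,0,0,0,0],[0,0,0,0,0,0,0],[0,0,0,0,0,0,0],[0,0,0,0,0,0,0]]}}

```text
clock: 4.55
eef_pos: [0.5864, -0.1924, 0.266]
tool_rot: [0.679, 0.734, 0.0, 0.001]
ft_force: [-2.3, -0.2, 5.0]
grip_width: 0.0096
grasp_force: 58.7
```

```bash
python3 - <<'E'
from geo import *
o=bot.get_obs();print({k:np.round(o[k],3).tolist() for k in('clock','eef_pos','ft_force','ft_torque','grip_width','grasp_force')})
a=bot.camera('side')
cv2.imwrite('pics/s3.png',cv2.resize(a[130:310,350:490],None,fx=3.3,fy=3.3,interpolation=2))
E
```

```text
{'clock': 4.55, 'eef_pos': [0.586, -0.192, 0.266], 'ft_force': [-2.346, -0.223, 4.954], 'ft_torque': [-0.018, 0.32, -0.136], 'grip_width': 0.01, 'grasp_force': 58.683}
```

View pics/s3.png

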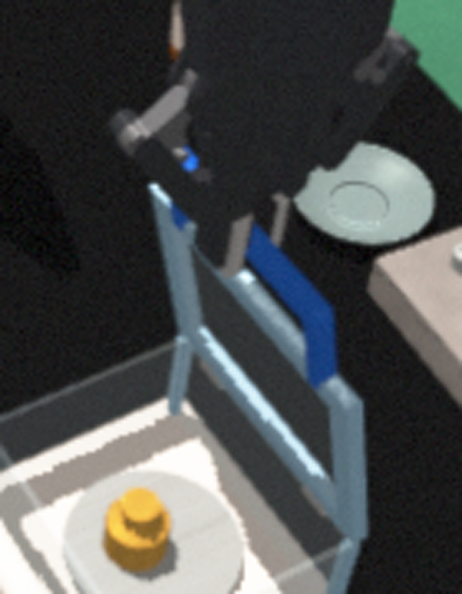

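The bar is held at 59 N, a little below the pad centre. I'll open slightly, go 5 mm lower and grip again for a firmer hold.

Request:
{"fn": "move_arm", "kwargs": {"deltas": [[0.35,0,0,0,0,0,0],[0.35,0,0,0,0,0,0],[0.35,0,0,3,0,0,0],[0.35,0,0,3,0,0,0],[0.2,0,0,0,0,0,0],[0,0,0,0,0,0,0],[0,0,0,0,0,0,0],[0,0,0,0,0,0,0],[0,0,0,0,0,0,0]]}}

```text
clock: 5.35
eef_pos: [0.586, -0.192, 0.2584]
tool_rot: [0.679, 0.734, -0.0, -0.001]
ft_force: [0.4, 0.0, -4.9]
grip_width: 0.0101
grasp_force: 58.3
```

```bash
cat > plan.py <<'E'
from geo import *
import sys
# current: bar assumed at grasp point; hinge fixed from fit
o=bot.get_obs();M=R.from_quat(o['tool_rot']).as_matrix();p=np.array(o['eef_pos']);g=p-.011*M[:,2]
e=M[:,1].copy();e[2]=0;e/=np.linalg.norm(e)
th=1.32
for hx in(.617,.621,.625):
    d=np.array([hx,-.191])-g[:2];c=d@e[:2];t=np.arctan2(g[2]-.113,c);print(hx,'r',np.hypot(c,g[2]-.113),'theta',t)
print('grasp',g,'e',e,o['grip_width'],o['grasp_force'],o['ft_force'],o['ft_torque'])
E
python3 plan.py
```

```text
0.617 r 0.1594339924832313 theta 1.3755870247280437
0.621 r 0.16025526878125623 theta 1.3511732076470437
0.625 r 0.1611710562933789 theta 1.3270225684027683
grasp [ 0.58605859 -0.19200845  0.26940588] e [0.99694849 0.07806216 0.        ] 0.010112809167905492 58.29698324203491 [ 0.42250936  0.03618905 -4.91968308] [ 0.11315921 -0.1272961  -0.14439741]
```

The grip is good, with hinge angle about 1.35. I'll plan the arc in tool axes (y = away from robot, z = down).

```bash
python3 - <<'E'
import numpy as np
th=np.r_[np.arange(1.35,-.0001,-.03)];r=165
off=4.6*np.clip((th-.95)/.4,0,1)   # grasp point starts 4.6 mm below the bar centre
y=-r*np.cos(th);z=113+r*np.sin(th)-off
ty=np.diff(y);tz=-np.diff(z)
ty,tz=[np.diff(np.round(np.r_[0,np.cumsum(v)],1)) for v in(ty,tz)]
for i in range(0,len(ty),9):print(round(th[i],2),round(z[i]),[[0,0,round(a,1),round(b,1),0,0,0] for a,b in zip(ty[i:i+9],tz[i:i+9])])
E
```

```text
1.35 269 [[0, 0, np.float64(-4.8), np.float64(0.8), 0, 0, 0], [0, 0, np.float64(-4.8), np.float64(1.0), 0, 0, 0], [0, 0, np.float64(-4.7), np.float64(1.1), 0, 0, 0], [0, 0, np.float64(-4.7), np.float64(1.2), 0, 0, 0], [0, 0, np.float64(-4.7), np.float64(1.4), 0, 0, 0], [0, 0, np.float64(-4.5), np.float64(1.5), 0, 0, 0], [0, 0, np.float64(-4.6), np.float64(1.7), 0, 0, 0], [0, 0, np.float64(-4.4), np.float64(1.7), 0, 0, 0], [0, 0, np.float64(-4.4), np.float64(2.0), 0, 0, 0]]
1.08 257 [[0, 0, np.float64(-4.4), np.float64(2.0), 0, 0, 0], [0, 0, np.float64(-4.2), np.float64(2.2), 0, 0, 0], [0, 0, np.float64(-4.2), np.float64(2.3), 0, 0, 0], [0, 0, np.float64(-4.1), np.float64(2.4), 0, 0, 0], [0, 0, np.float64(-4.0), np.float64(2.8), 0, 0, 0], [0, 0, np.float64(-3.9), np.float64(3.0), 0, 0, 0], [0, 0, np.float64(-3.9), np.float64(3.2), 0, 0, 0], [0, 0, np.float64(-3.7), np.float64(3.2), 0, 0, 0], [0, 0, np.float64(-3.6), np.float64(3.4), 0, 0, 0]]
0.81 233 [[0, 0, np.float64(-3.6), np.float64(3.5), 0, 0, 0], [0, 0, np.float64(-3.4), np.float64(3.5), 0, 0, 0], [0, 0, np.float64(-3.3), np.fl
[... 589 characters left out ...]
.6), 0, 0, 0], [0, 0, np.float64(-1.8), np.float64(4.6), 0, 0, 0], [0, 0, np.float64(-1.7), np.float64(4.6), 0, 0, 0], [0, 0, np.float64(-1.5), np.float64(4.7), 0, 0, 0], [0, 0, np.float64(-1.4), np.float64(4.8), 0, 0, 0]]
0.27 157 [[0, 0, np.float64(-1.2), np.float64(4.8), 0, 0, 0], [0, 0, np.float64(-1.1), np.float64(4.8), 0, 0, 0], [0, 0, np.float64(-1.0), np.float64(4.9), 0, 0, 0], [0, 0, np.float64(-0.8), np.float64(4.8), 0, 0, 0], [0, 0, np.float64(-0.7), np.float64(4.9), 0, 0, 0], [0, 0, np.float64(-0.5), np.float64(5.0), 0, 0, 0], [0, 0, np.float64(-0.4), np.float64(4.9), 0, 0, 0], [0, 0, np.float64(-0.2), np.float64(4.9), 0, 0, 0], [0, 0, np.float64(-0.1), np.float64(5.0), 0, 0, 0]]
```

Request:
{"fn": "move_arm", "kwargs": {"deltas": [[0,0,-4.8,0.8,0,0,0],[0,0,-4.8,1.0,0,0,0],[0,0,-4.7,1.1,0,0,0],[0,0,-4.7,1.2,0,0,0],[0,0,-4.7,1.4,0,0,0],[0,0,-4.5,1.5,0,0,0],[0,0,-4.6,1.7,0,0,0],[0,0,-4.4,1.7,0,0,0],[0,0,-4.4,2.0,0,0,0]]}}

```text
clock: 6.1
eef_pos: [0.5466, -0.1946, 0.2441]
tool_rot: [0.679, 0.735, 0.002, -0.0]
ft_force: [5.5, 1.2, -10.8]
grip_width: 0.01
grasp_force: 58.9
```

The force points along the radius toward the hinge, at about 12 N, so the path runs slightly too far out. I'll trim the next segment about 3 mm lower.

Request:
{"fn": "move_arm", "kwargs": {"deltas": [[0,0,-4.2,2.6,0,0,0],[0,0,-4.1,2.7,0,0,0],[0,0,-4.1,2.8,0,0,0],[0,0,-4.0,2.8,0,0,0],[0,0,-4.0,3.0,0,0,0]]}}

```text
clock: 6.52
eef_pos: [0.5271, -0.1959, 0.2319]
tool_rot: [0.678, 0.735, 0.003, 0.001]
ft_force: [4.7, 1.7, -5.2]
grip_width: 0.0102
grasp_force: 59.1
```

Request:
{"fn": "move_arm", "kwargs": {"deltas": [[0,0,-3.8,3.2,0,0,0],[0,0,-3.8,3.3,0,0,0],[0,0,-3.6,3.4,0,0,0],[0,0,-3.5,3.5,0,0,0],[0,0,-3.5,3.6,0,0,0],[0,0,-3.3,3.6,0,0,0],[0,0,-3.2,3.7,0,0,0]]}}

```text
clock: 7.1
eef_pos: [0.5023, -0.1976, 0.2096]
tool_rot: [0.678, 0.735, 0.003, 0.002]
ft_force: [7.1, 4.8, -3.5]
grip_width: 0.0101
grasp_force: 58.7
```

Request:
{"fn": "move_arm", "kwargs": {"deltas": [[0,0.3,-2.8,3.8,0,0,0],[0,0.3,-2.7,3.8,0,0,0],[0,0.3,-2.6,3.9,0,0,0],[0,0.3,-2.5,4.0,0,0,0],[0,0.3,-2.4,4.1,0,0,0],[0,0.3,-2.4,4.2,0,0,0],[0,0.3,-2.3,4.2,0,0,0]]}}

```text
clock: 7.68
eef_pos: [0.4817, -0.1989, 0.1809]
tool_rot: [0.679, 0.734, -0.001, 0.001]
ft_force: [0.7, -0.8, 1.8]
grip_width: 0.0099
grasp_force: 58.6
```

```bash
python3 - <<'E'
from geo import *
o=bot.get_obs();print(o['ft_force'],o['ft_torque'])
a=bot.camera('side')
cv2.imwrite('pics/s4.png',cv2.resize(a[150:370,320:490],None,fx=2.7,fy=2.7,interpolation=2))
E
```

```text
[ 0.6859107  -0.8000817   1.80459744] [-0.14185609 -0.59904133 -0.17205059]
```

View pics/s4.png

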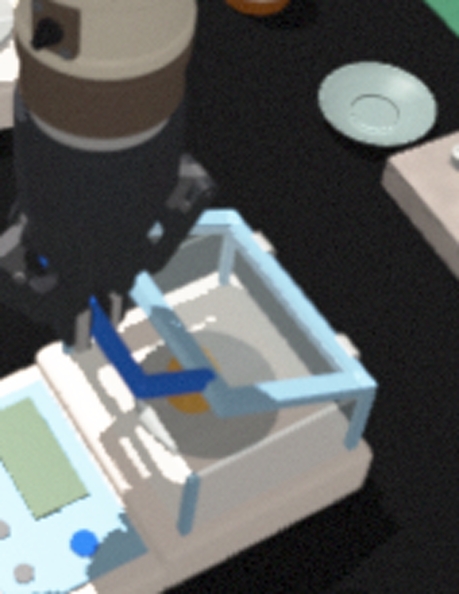

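The cover is about half closed at roughly 0.5 rad, still gripped, with low forces. I'll continue.

Request:
{"fn": "move_arm", "kwargs": {"deltas": [[0,0,-2.3,4.3,0,0,0],[0,0,-2.1,4.4,0,0,0],[0,0,-2.0,4.5,0,0,0],[0,0,-1.9,4.5,0,0,0],[0,0,-1.8,4.6,0,0,0],[0,0,-1.6,4.6,0,0,0],[0,0,-1.5,4.7,0,0,0]]}}

```text
clock: 8.32
eef_pos: [0.4689, -0.1997, 0.1488]
tool_rot: [0.679, 0.734, -0.0, 0.0]
ft_force: [2.6, -3.7, -1.1]
grip_width: 0.0094
grasp_force: 60.5
```

Request:
{"fn": "move_arm", "kwargs": {"deltas": [[0,0,-1.2,4.7,0,0,0],[0,0,-1.1,4.7,0,0,0],[0,0,-0.9,4.7,0,0,0],[0,0,-0.8,4.0,0,0,0],[0,0,-0.6,4.0,0,0,0],[0,0,-0.4,3.5,0,0,0],[0,0,-0.2,3.0,0,0,0]]}}

```text
clock: 8.9
eef_pos: [0.4632, -0.2, 0.1202]
tool_rot: [0.679, 0.734, -0.001, -0.0]
ft_force: [-2.1, -4.5, 1.1]
grip_width: 0.0101
grasp_force: 61.8
```

Request:
{"fn": "move_arm", "kwargs": {"deltas": [[0,0,0,2,0,0,0],[0,0,0,2,0,0,0],[0,0,0,2,0,0,0],[0,0,0,1.5,0,0,0],[0,0,0,1.5,0,0,0],[0,0,0,1.5,0,0,0]]}}

```text
clock: 9.4
eef_pos: [0.4623, -0.2001, 0.1094]
tool_rot: [0.679, 0.734, -0.001, -0.001]
ft_force: [-3.6, -5.2, 1.7]
grip_width: 0.0099
grasp_force: 62.4
```

Request:
{"fn": "move_arm", "kwargs": {"deltas": [[0,0,0,1,0,0,0],[0,0,0,1,0,0,0],[0,0,0,1,0,0,0],[0,0,0,1,0,0,0]]}}

```text
clock: 9.73
eef_pos: [0.4622, -0.2001, 0.1056]
tool_rot: [0.679, 0.734, -0.001, -0.001]
ft_force: [-3.9, -5.4, 2.6]
grip_width: 0.01
grasp_force: 62.5
```

Request:
{"fn": "move_arm", "kwargs": {"deltas": [[0,0,0,1,0,0,0],[0,0,0,1,0,0,0],[0,0,0,1,0,0,0],[0,0,0,0.5,0,0,0]]}}

```text
clock: 10.07
eef_pos: [0.462, -0.2001, 0.1016]
tool_rot: [0.679, 0.734, -0.002, -0.001]
ft_force: [-2.5, -6.3, 0.1]
grip_width: 0.0105
grasp_force: 63.0
```

Request:
{"fn": "move_arm", "kwargs": {"deltas": [[0,0,0,1,0,0,0],[0,0,0,1,0,0,0],[0,0,0,1,0,0,0]]}}

```text
clock: 10.32
eef_pos: [0.462, -0.2001, 0.0996]
tool_rot: [0.679, 0.734, -0.002, -0.001]
ft_force: [-6.7, -3.2, 13.6]
grip_width: 0.01
grasp_force: 64.2
```

Upward force jumped to 13.6 N, which looks like the stop. I'll add a small push and check the picture.

Request:
{"fn": "move_arm", "kwargs": {"deltas": [[0,0,0,0.7,0,0,0],[0,0,0,0,0,0,0]]}}

```text
clock: 10.48
eef_pos: [0.462, -0.2001, 0.0996]
tool_rot: [0.679, 0.734, -0.001, -0.001]
ft_force: [-6.5, -4.5, 10.4]
grip_width: 0.0098
grasp_force: 64.1
```

```bash
python3 - <<'E'
from geo import *
o=bot.get_obs();print(o['ft_force'],o['ft_torque'])
a=bot.camera('side')
cv2.imwrite('pics/s5.png',cv2.resize(a[190:390,290:470],None,fx=3,fy=3,interpolation=2))
E
```

```text
[-6.4770295  -4.46849024 10.43613083] [-0.87099448  1.14422722 -0.11064767]
```

View pics/s5.png

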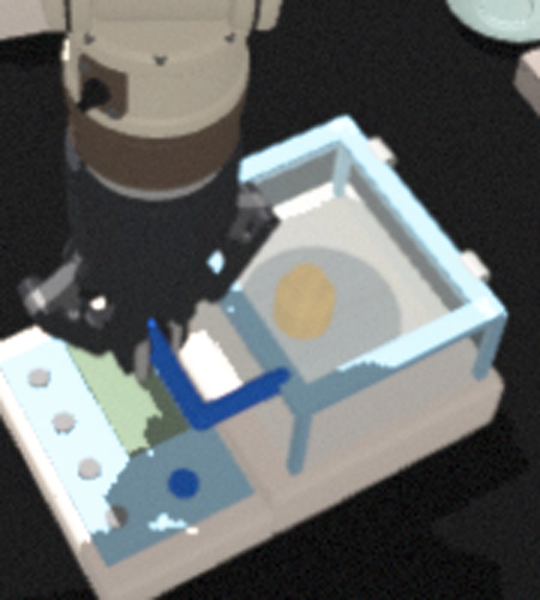

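The cover lies flat on the chamber and the weight is on its pan. I'll release with a small opening and rise straight up.

Request:
{"fn": "move_arm", "kwargs": {"deltas": [[0.08,0,0,0,0,0,0],[0.15,0,0,0,0,0,0],[0.25,0,0,0,0,0,0],[0.3,0,0,0,0,0,0],[0.3,0,0,0,0,0,0],[0.3,0,0,0,0,0,0]]}}

```text
clock: 11.03
eef_pos: [0.4636, -0.1991, 0.0983]
tool_rot: [0.679, 0.734, 0.0, -0.001]
ft_force: [-0.1, -0.7, -0.5]
grip_width: 0.0259
grasp_force: 0.0
```

Request:
{"fn": "move_arm", "kwargs": {"deltas": [[0.3,0,0,-2,0,0,0],[0.3,0,0,-3,0,0,0],[0.3,0,0,-4,0,0,0],[0.3,0,0,-6,0,0,0],[0.3,0,0,-8,0,0,0]]}}

```text
clock: 11.45
eef_pos: [0.4635, -0.1996, 0.1222]
tool_rot: [0.679, 0.734, -0.0, -0.0]
ft_force: [-0.6, -0.3, 0.0]
grip_width: 0.0257
grasp_force: 0.0
```

No drag, so I'll rise clear and back away.

Request:
{"fn": "move_arm", "kwargs": {"deltas": [[0.3,0,0,-15,0,0,0],[0.3,0,0,-20,0,0,0],[0.3,0,0,-25,0,0,0],[0.3,0,0,-25,0,0,0],[0.3,0,0,-25,0,0,0],[0.3,0,-20,-20,0,0,0],[0.3,0,-20,-10,0,0,0],[0.3,0,-20,0,0,0,0],[0.3,0,-10,0,0,0,0],[0.3,0,0,0,0,0,0]]}}

```text
clock: 12.28
eef_pos: [0.3924, -0.2052, 0.2628]
tool_rot: [0.679, 0.734, 0.0, 0.0]
ft_force: [1.1, 0.5, -0.2]
grip_width: 0.0258
grasp_force: 0.0
```

```bash
python3 - <<'E'
from geo import *
o=bot.get_obs();print(o['clock'],o['eef_pos'],o['ft_force'])
a=bot.camera('side');cv2.imwrite('pics/s6.png',a)
e=np.array([.997,.078,0]);l=np.array([-.078,.997,0]);h=np.array([.622,-.191,.113])
print(proj([h-e*.165+l*s for s in(.047,-.047)],'side'))
E
```

```text
12.2833 [ 0.39241572 -0.20517336  0.26275139] [ 1.13627599  0.53501511 -0.15664098]
[[323.29866008 282.04825044]
 [354.23234006 330.598221  ]]
```

View pics/s6.png

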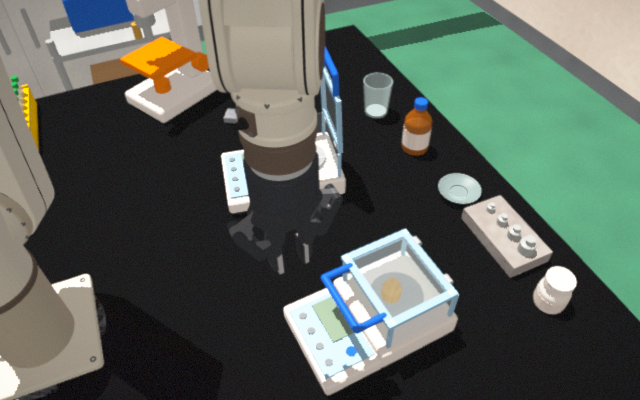

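The cover is shut: the bar runs from (325,280) to (357,328), matching the predicted closed position. The weight is on its pan at (391,290), the spare cover is still open, and the arm is clear.

```bash
python3 -c "
from workcell import bot
print(bot.job_done())"
```

```text
the job is handed in; nothing more can be done
None
```

The loaded balance's cover was lowered under grip until it rested on its stop, then let go; the weight is still on its pan, the other cover was left open, and the job is handed in at about 12 s of the 37 s allowed.

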